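# Load the slide carriers into the mounting press and press them

## Robot

A 6-joint arm with a two-finger parallel gripper is mounted at the origin on a cart in front of the work surface, level with it; the furniture and walls round the work are solid. World frame = base frame: x ahead of the robot, y to its left, z up, the work surface at z = 0. Lengths are in mm, angles in degrees, forces in N, time in s.
With the tool pointing down it reaches from about 300 to 850 mm from the base axis. Payload 4.2 kg.
Tool frame: the origin (TCP) lies at the very end of the fingers, on their centre line; the grasp point (between the pads) lies 19 mm behind it; z points along the fingers, y is the line along which they close (so a half turn about z gives the same grasp; the last joint's range is limited). The gripper opens to 91 mm and grips with 3 to 60 N. Pads are 32 mm wide; open, the fingers measure 118 mm over their backs; the gripper's body (76 mm by 178 mm) begins 60 mm behind the grasp point.
Start: joints at [-67.093, 18.312, 89.639, -0, 72.044, -1.146], TCP at [234.362, -525.088, 213.976] pointing down, gripper open.
Joint ranges: [-177.97, 177.97], [-48.28, 115.42], [12.27, 149.76], [-77.06, 257.06], [2.81, 150.46], [-146.56, 146.56]. Speed limits (degrees/s): [147.25, 147.25, 180, 180, 180, 180].

## Interface

Orientations are given as [roll, pitch, yaw] about the fixed x, y, z axes, in that order (R = Rz(yaw) Ry(pitch) Rx(roll)).
In Python, from workcell import * gives the robot as it stands.
- The arm moves only by the tool move_arm, never from a script. Its argument "motion" is a list of rows, each a list of 3 entries, a list of its own where there are three numbers: the finger opening in mm, from 0 to 91.2, then the shift along the world's x, y, z in units of 25 mm (1.0 is 25 mm), then the turn, a rotation vector about the world's x, y, z in units of 4 degrees (1.0 is 4 degrees). In form: [[grip, [x, y, z], [ax, ay, az]], ...]. A call has 1 to 20 rows; each row shifts and turns the commanded pose from where the row before left it; what a row does not reach is not made up. A row lasts 1/12 s, in which the tool goes at most 41.7 mm and 7.16 degrees, less where a joint would pass 70% of its speed; a pose out of reach is approached as far as the arm can. A call with a number of a shift or a turn outside -1 to 1 is refused whole. A call with a gripper value outside its range is refused whole. The fingers move at their own pace and stop on an object; "grip_force" is the grip in N (left out, the last holds). Time passes only in rows, so rows that do not move let the fingers close. It gives the time, the measured TCP pose, the force, the opening and the grip force at its end, in the units of the state.
- state(): the state, without advancing time (a new reading comes with each control period).
- grab_frame(name): name is "scene" or "top" or "wrist"; returns the picture (400x640x3 uint8, blue, green, red); there is no depth.
- camera_info(name): a dict with "fx", "fy", "cx", "cy" (pixels), "rvec" (rotation vector, rad) and "tvec" (3), from world to camera coordinates, as OpenCV has them. Camera axes: x right, y down, z forward; pixel columns grow to the right and rows downward; lengths in mm; the calibration is good to about 2 mm. The wrist camera is an equidistant fisheye: a pixel r from the principal point sees the ray r / f radians off the axis. A picture is of the moment at which its call begins: read the wrist's pose just before it. camera_info takes no time and is no camera call; for the wrist camera it gives the pose at the moment of the call.
- job_done(): hands the job in; it is judged then, once.
The state is a dict: "time_s": time; "qpos": joint angles; "qvel": joint speeds; "effort": joint torques, N m; "ee_pos": TCP position; "ee_rot": TCP orientation; "force": force on the tool from outside, world axes, zero at the start; "torque": the same for the moment, N m; "gripper_width": finger opening in mm; "gripper_force": force on a finger pad.
Only numpy, scipy, OpenCV 4.12 (cv2) and the standard library are available. Lean on these libraries where they do the work, as an engineer would, in place of code of your own. Each camera call takes 0.05 s, during which the arm holds its last target. There are 200 camera calls.

## Task

The screw press on the bench has been left wound down: crank its pressure foot up out of the way, set every slide carrier lying on the bench on the press's apron and push it into a lane of its own under the foot, fully home against the rear stop. When all are home, crank the foot down until it presses firmly on all of them, let go, and leave the timer and the beaker where they stand.

Things in the scene. Friction and masses are not known exactly. Their poses are not given: they have to be found in the camera images.
- press: mounting press fixed to the bench, mm: grey pedestal with a flat bed on top, 95 above the bench. Origin on the bench surface, z up, x points away from the robot, the way carriers are pushed. Bed spans x -76 to 66, y -66 to 66; x -76 to -3 is bare apron. Foot covers x 2 to 46. Stop bar face at x 54. Grey column x 67 to 103, y -30 to 30, 165 high; nothing before x 15 is over 131 high
- lane_1 (a point): where a carrier's origin is when home in lane 1 (press x 22, y -39, on the bed 95 above the bench). Lanes are 31 wide, open toward press -x, between steel ribs 8 wide and 9 high that run from x 12 to the stop at x 54 and taper to points from x 12 to x -3 (mouth 37 wide)
- lane_2 (a point): where a carrier's origin is when home in lane 2 (press x 22, y 0, on the bed 95 above the bench). A home carrier's tail stands at press x -10, 12 out in front of the foot
- lane_3 (a point): where a carrier's origin is when home in lane 3 (press x 22, y 39, on the bed 95 above the bench). Left of the press hang the microscope eyepieces, 250 to 400 above the bench, over world x 430 to 560, y 230 to 380 (pass in front, or above), and right of it stands an optical station 170 high, world x 260 to 560, y -300 to -10; the bed and lanes are clear above
- foot: pressure foot, a steel bar 44 (press x) x 125 (y) x 12 thick lying over all three lanes; origin at the centre of its underside. Underside 24 above the bed when fully up, 12 when fully down with nothing under it; a carrier is 16 high. It is sprung: on carriers it yields up to 7 while the crank turns on, pressing with 5 to 18 N altogether
- crank (a joint): angle of the crank on the column, about the vertical axis through press x 85, y 0. 0: foot fully up; 9.42 (1.5 turns): fully down; hard stops at both. Grows clockwise seen from above. The foot sinks 1.27 mm per rad, meets carriers at about 6.3, is firmly on them from 8 on. Starts at 6.8 to 9.2, stays where left; takes about 2 N at the knob
- knob (a point): middle of the crank's upright round black knob, 16 in diameter, 183 to 217 above the bench, spinning freely on the crank; it travels on a circle of radius 36 about the crank's axis. Seen from the axis it lies toward press -x at crank angle 0, +y at 1.57, +x at 3.14 and at 9.42. The flat crank arm is right below it, top 182 above the bench
- carrier_1: flat aluminium slide carrier, a block 64 long (its x) x 28 wide (its y) x 16 high (mm) with a glass window on top, about 0.09 kg; origin at the centre of its underside, z up. Same either way round. Lies flat on the bench at the start behind the station, before a black box 250 high; may be absent (two or three of the three are there)
- carrier_2: flat aluminium slide carrier, a block 64 long (its x) x 28 wide (its y) x 16 high (mm) with a glass window on top, about 0.09 kg; origin at the centre of its underside, z up. Same either way round. Lies flat on the bench at the start behind the station, before a black box 250 high; may be absent (two or three of the three are there)
- carrier_3: flat aluminium slide carrier, a block 64 long (its x) x 28 wide (its y) x 16 high (mm) with a glass window on top, about 0.09 kg; origin at the centre of its underside, z up. Same either way round. Lies flat on the bench at the start behind the station, before a black box 250 high; may be absent (two or three of the three are there)
- timer: white bench timer, 70 x 62 x 18, lying flat; not to be disturbed. Near it, the face of the black box (250 high) beyond the carriers runs from world x 620, y -380 to x 760, y -160; origin at the centre of its underside
- beaker: small clear beaker, 45 in diameter, 58 high, standing right of the carriers; not to be disturbed. Near it, the station's far edge, on the near side of the carriers, runs from world x 460, y -300 to x 560, y -120; origin at the centre of its underside

How it is judged (in metres and radians):
On the way, in this order (a step that is already met when the one before it is completed fails the run):
1. the foot has been cranked up clear of carrier height (value of joint crank below 4 rad), for 0.2 s.
2. every carrier is home in a lane under the raised foot (x of carrier_1 in the frame of press between 0.017 and 0.028 m and z of carrier_1 in the frame of press between 0.09 and 0.0985 m and angle between the x axis of each of carrier_1, carrier_2, carrier_3 and the x axis of press, either way round below 0.1 rad and x of carrier_2 in the frame of press between 0.017 and 0.028 m and z of carrier_2 in the frame of press between 0.09 and 0.0985 m and x of carrier_3 in the frame of press between 0.017 and 0.028 m and z of carrier_3 in the frame of press between 0.09 and 0.0985 m and value of joint crank below 5.5 rad), for 0.2 s.
At the end, for the whole second after the job is handed in: every carrier present lies flat on the bed in a lane, straight within 0.1 rad, its front end within 5 mm of the rear stop, at rest, and the foot presses on each with more than 0.5 N (x of carrier_1 in the frame of press between 0.017 and 0.028 m and z of carrier_1 in the frame of press between 0.09 and 0.0985 m and angle between the x axis of each of carrier_1, carrier_2, carrier_3 and the x axis of press, either way round below 0.1 rad and x of carrier_2 in the frame of press between 0.017 and 0.028 m and z of carrier_2 in the frame of press between 0.09 and 0.0985 m and x of carrier_3 in the frame of press between 0.017 and 0.028 m and z of carrier_3 in the frame of press between 0.09 and 0.0985 m and contact force between foot and carrier_1 above 0.5 N and contact force between foot and carrier_2 above 0.5 N and contact force between foot and carrier_3 above 0.5 N and linear speed of each of carrier_1, carrier_2, carrier_3 below 0.02 m/s); the robot touches nothing.
It fails at once if the timer is displaced by more than 30 mm (distance of timer from where it was at the start of the episode above 0.03 m).
It fails at once if the beaker is displaced by more than 30 mm or tipped (distance of beaker from where it was at the start of the episode above 0.03 m or angle between beaker's own z axis and vertical above 0.4 rad).
Of carrier_1, carrier_2, carrier_3 only 2 to 3 are there at a start; the rules pass over those that are not, and their reading is None.
At some moment in a run one of carrier_1, carrier_2, carrier_3 may be knocked a few centimetres aside while the robot is not near it.
Once in a run the grip may slacken for a moment while it holds something.
It also fails if it takes over 210 s, if anything falls off the work surface, if the arm or the gripper's body presses on something with over 40 N, if the wrist force passes 120 N, or if a joint passes its speed limit or range.

## Working session

There is one attempt and no reset: what is moved stays moved. The work goes in short steps, Python scripts to look and compute and a tool call to move; the robot and the scene stay as the last step left them, time stands still between calls to the robot, and variables do not carry over. Pictures are saved under pics/ and viewed, at most 15 in all, crops included, and the job is handed in when it is done.

Besides the shell and the picture viewer there is one more tool, called after "Request:" by a JSON object that holds its "fn" and its "kwargs", one argument or row to a line. move_arm: Moves the arm, as the interface text tells. Shifts and turns lie within -1 to 1; 1 stands for 25 mm of shift or 4 degrees of turn. Its arguments: {"type":"object","properties":{"motion":{"type":"array","items":{"type":"array"}},"grip_force":{"type":"number"}},"required":["motion"]}

```bash
mkdir -p pics; ls; python3 - <<'E'
from workcell import *
import cv2
for n in("scene","top","wrist"):
    i=camera_info(n);f=grab_frame(n);cv2.imwrite(f"pics/{n}0.png",f);print(n,i)
print(state())
E
```

```text
pics
scene {'fx': 502.7921576298778, 'fy': 502.7921576298778, 'cx': 324.341767416004, 'cy': 204.26008352770074, 'rvec': array([ 0.59888528, -2.53301405,  1.37159849]), 'tvec': array([436.47746416, 353.73698925, 817.93472998])}
top {'fx': 430.3640813650651, 'fy': 430.3640813650651, 'cx': 315.32809388901205, 'cy': 202.06081490120638, 'rvec': array([ 2.10904715, -2.1407402 ,  0.1783192 ]), 'tvec': array([-157.36639315,  601.57439106, 1039.03703955])}
wrist {'fx': 309.70691628693146, 'fy': 309.70691628693146, 'cx': 317.5976130860461, 'cy': 196.53214722887654, 'rvec': array([-2.45239244,  1.58923278,  0.2065935 ]), 'tvec': array([-573.04697437,  -30.25637499,  391.36678993])}
{'time_s': 0.15, 'qpos': array([-6.70941102e+01,  1.83426644e+01,  8.96884925e+01,  5.55608729e-04,
        7.20431143e+01, -1.14480271e+00]), 'qvel': array([-0.09213202, -0.16461178, -0.210035  ,  0.00964262,  0.01510084,
        0.11680133]), 'effort': array([ 3.25830933e-04, -4.12770367e+01, -2.32155240e+01,  7.27663119e-02,
        4.33803338e-02, -1.05757047e-04]), 'ee_pos': array([ 234.21152849, -524.74304616,  213.33163987]), 'ee_rot': array([-1.79925754e+02, -2.01209829e-03,  2.40505195e+01]), 'force': array([-0.34885325,  0.25163071, -0.308139  ]), 'torque': array([-0.02289698,  0.0054242 ,  0.01966479]), 'gripper_force': 0.0, 'gripper_width': 90.89156303877174}
```

View pics/top0.png

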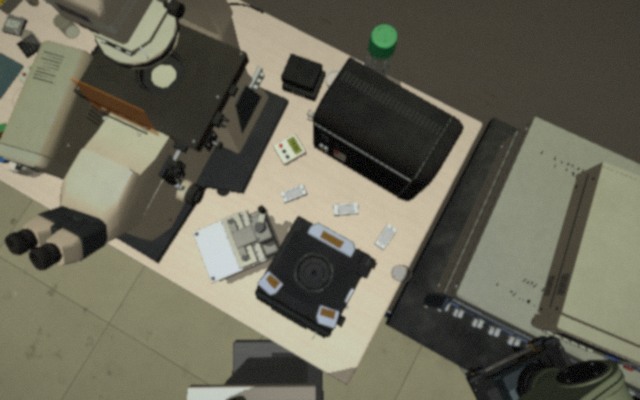

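View pics/scene0.png

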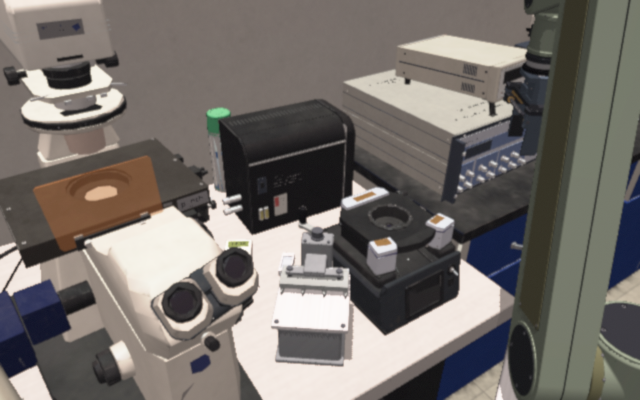

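The top view shows three carriers at about (293,193), (346,210) and (386,236). The timer is at (290,149), the beaker at (400,272), the press bed at (235,245) and the knob at (262,211).

```bash
cat > h.py <<'E'
import numpy as np, cv2
from workcell import *
from scipy.spatial.transform import Rotation as Rn
def ray(i,uv,fish=False):
    R=cv2.Rodrigues(np.array(i["rvec"]))[0];t=np.array(i["tvec"])
    p=np.array([(uv[0]-i["cx"])/i["fx"],(uv[1]-i["cy"])/i["fy"]])
    if fish:
        r=np.hypot(*p);d=np.array([*(p/r*np.sin(r) if r>0 else p),np.cos(r)])
    else: d=np.array([*p,1.])
    return -R.T@t, R.T@d
def onz(i,uv,z,fish=False):
    c,d=ray(i,uv,fish);return c+d*(z-c[2])/d[2]
def proj(i,P,fish=False):
    R=cv2.Rodrigues(np.array(i["rvec"]))[0];q=R@np.array(P,float)+i["tvec"]
    if fish:
        r=np.hypot(q[0],q[1]);a=np.arctan2(r,q[2]);return np.array([i["cx"]+i["fx"]*a*q[0]/r,i["cy"]+i["fy"]*a*q[1]/r])
    return np.array([i["cx"]+i["fx"]*q[0]/q[2],i["cy"]+i["fy"]*q[1]/q[2]])
E
python3 - <<'E'
from h import *
f=cv2.imread("pics/top0.png");i=camera_info("top")
for n,u,z in[("c_a",(293,193),16),("c_b",(346,210),16),("c_c",(386,236),16),("beaker",(400,272),58),("timer",(290,149),18),("bed",(235,245),95),("knob",(262,211),217)]:
    print(n,onz(i,u,z).round())
c=f[130:290,185:415];cv2.imwrite("pics/topc.png",cv2.resize(c,None,fx=3.45,fy=3.45,interpolation=cv2.INTER_CUBIC))
E
```

```text
c_a [ 631. -108.   16.]
c_b [ 583. -246.   16.]
c_c [ 514. -347.   16.]
beaker [ 421. -371.   58.]
timer [ 751. -100.   18.]
bed [490.  27.  95.]
knob [552. -53. 217.]
```

View pics/topc.png

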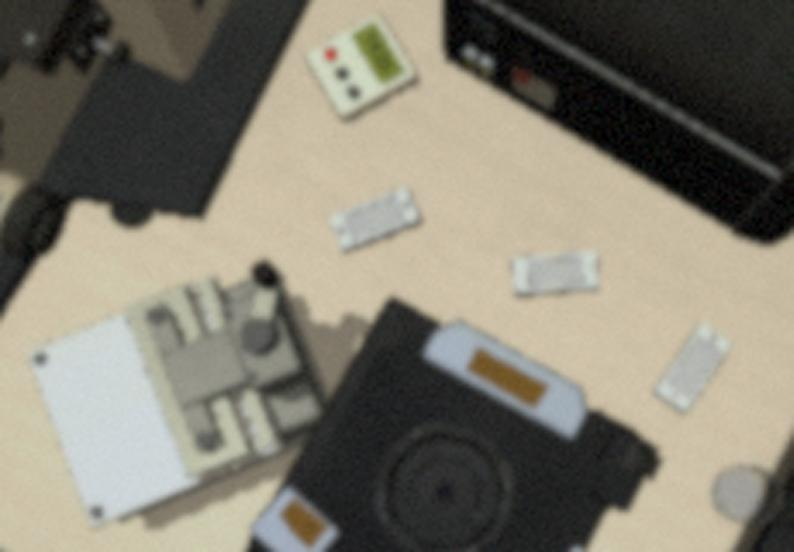

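The crop shows the press with its apron to the left: corners are at crop (37,357) and (97,520). The knob is at (265,272), with the axis at about (262,335). The carriers are at (375,218), (556,272) and (692,366).

```bash
python3 - <<'E'
from h import *
f=cv2.imread("pics/top0.png");i=camera_info("top")
F=cv2.resize(f,None,fx=4,fy=4,interpolation=cv2.INTER_CUBIC)
hsv=cv2.cvtColor(F,cv2.COLOR_BGR2HSV)
m=((hsv[...,1]<38)&(hsv[...,2]>120)).astype(np.uint8)*255
print([hsv[4*y,4*x] for x,y in((293,193),(346,210),(320,170),(215,250),(268,203))])
cs,_=cv2.findContours(m,cv2.RETR_EXTERNAL,cv2.CHAIN_APPROX_NONE)
for c in cs:
    if cv2.contourArea(c)<1500: continue
    r=cv2.minAreaRect(c);u=np.array(r[0])/4
    if not(180<u[0]<420 and 130<u[1]<300):continue
    z=95 if u[0]<260 else 16
    b=cv2.boxPoints(r)/4
    P=np.array([onz(i,p,z)[:2] for p in b]);e=[P[1]-P[0],P[2]-P[1]];L=[np.hypot(*k) for k in e];l=e[int(np.argmax(L))]
    print(u.round(1),"ctr",P.mean(0).round(1),"len",np.round(L,1),"dir",np.degrees(np.arctan2(l[1],l[0])).round(1),P.round().tolist())
g=lambda x,y,z:onz(i,(x/3.45+185,y/3.45+130),z)
A=g(33,358,95);B=g(95,524,95)
print("corners",A,B,np.linalg.norm(A-B),"press y dir",np.degrees(np.arctan2(*(A-B)[1::-1])))
print("knob",g(265,270,217),"axis hub",g(262,333,190))
E
```

```text
[array([ 34,  10, 183], dtype=uint8), array([ 38,   6, 184], dtype=uint8), array([ 20,  50, 199], dtype=uint8), array([ 83,  11, 214], dtype=uint8), array([ 21,  44, 208], dtype=uint8)]
[259.2 285. ] ctr [395.2 -31.5] len [101.3  65.1] dir -67.4 [[405.0, 29.0], [444.0, -65.0], [385.0, -91.0], [346.0, 2.0]]
[398.4 272.4] ctr [ 420.7 -374.8] len [39.7 35.1] dir -30.5 [[412.0, -349.0], [446.0, -370.0], [429.0, -400.0], [395.0, -380.0]]
[385.7 236.4] ctr [ 512.9 -346.5] len [69.6 33.3] dir -36.2 [[495.0, -312.0], [551.0, -354.0], [531.0, -381.0], [475.0, -339.0]]
[332.8 238.5] ctr [ 509.7 -209.6] len [ 41.1 130.2] dir -120.6 [[525.0, -143.0], [560.0, -164.0], [494.0, -276.0], [459.0, -255.0]]
[234.3 244.2] ctr [493.   28.9] len [189.3 141.5] dir -66.8 [[520.0, 145.0], [594.0, -29.0], [465.0, -86.0], [393.0, 85.0]]
[345.9 209. ] ctr [ 586.1 -245.7] len [69.2 33.5] dir -87.0 [[601.0, -210.0], [605.0, -280.0], [571.0, -281.0], [568.0, -212.0]]
[293.4 193.3] ctr [ 630.1 -108.6] len [69.  34.7] dir -69.1 [[634.0, -70.0], [659.0, -135.0], [626.0, -147.0], [602.0, -83.0]]
[289.2 148.6] ctr [752.7 -97.9] len [70.5 63.5] dir -60.8 [[764.0, -52.0], [798.0, -114.0], [742.0, -143.0], [708.0, -82.0]]
corners [518.52905283 125.55841474  95.        ] [403.80802067  78.9312865   95.        ] 123.8345844502806 press y dir 22.118754036443264
knob [558.10113431 -52.65442573 217.        ] axis hub [522.038436   -47.44037514 190.        ]
```

Request:
{"fn": "move_arm", "kwargs": {
  "motion": [
    [60, [0.2, 0.4, 0.9], [0, 0, 0]],
    [60, [0.64, 0.94, 0.9], [0, 0, 0]],
    [60, [0.64, 0.94, 0.5], [0, 0, 0]],
    [60, [0.64, 0.94, 0.5], [0, 0, 0]],
    [60, [0.64, 0.94, 0.1], [0, 0, 0]],
    [60, [0.64, 0.94, 0], [0, 0, 0]],
    [60, [0.64, 0.94, 0], [0, 0, 0]],
    [60, [0.64, 0.94, 0], [0, 0, 0]],
    [60, [0.64, 0.94, 0], [0, 0, 0]],
    [60, [0.64, 0.94, 0], [0, 0, 0]],
    [60, [0.64, 0.94, 0], [0, 0, 0]],
    [60, [0.64, 0.94, 0], [0, 0, 0]],
    [60, [0.64, 0.94, 0], [0, 0, 0]],
    [60, [0.64, 0.94, 0], [0, 0, 0]],
    [60, [0.64, 0.94, 0], [0, 0, 0]],
    [60, [0.64, 0.94, 0], [0, 0, 0]],
    [60, [0.64, 0.94, 0], [0, 0, 0]],
    [60, [0.64, 0.94, 0], [0, 0, 0]],
    [60, [0.64, 0.94, 0], [0, 0, 0]],
    [60, [0.64, 0.94, 0], [0, 0, 0]]
  ]
}}

```text
time_s: 1.82
ee_pos: [543.8, -67.3, 286.2]
ee_rot: [-180.0, 0.0, 24.1]
force: [-1.1, -0.6, -0.4]
gripper_width: 60.0
gripper_force: 0.0
```

```bash
python3 - <<'E'
from h import *
import pickle
move=state();print(move["ee_pos"],move["ee_rot"],move["qpos"].round())
i=camera_info("wrist");f=grab_frame("wrist");cv2.imwrite("pics/w1.png",f);pickle.dump(i,open("w1.pkl","wb"))
print(-cv2.Rodrigues(i["rvec"])[0].T@i["tvec"])
a=np.radians(-67.5);O=np.array([490,32]);X=np.array([np.cos(a),np.sin(a)]);Y=np.array([-X[1],X[0]])
for n,x,y,z in(("axis",85,0,185),("c+",-76,66,95),("c-",-76,-66,95),("stopL",54,66,95)):
    print(n,proj(i,[*(O+x*X+y*Y),z],True).round())
print("knob",proj(i,[556,-53,217],True))
E
```

```text
[543.76733902 -67.25104995 286.17657831] [-1.79988377e+02  3.40636633e-02  2.40595015e+01] [-8. 14. 86. -0. 81. 58.]
[607.14657586 -38.08692753 457.81719244]
axis [289. 207.]
c+ [170. 132.]
c- [177. 231.]
stopL [270. 130.]
knob [308.82423555 184.34108213]
```

View pics/w1.png

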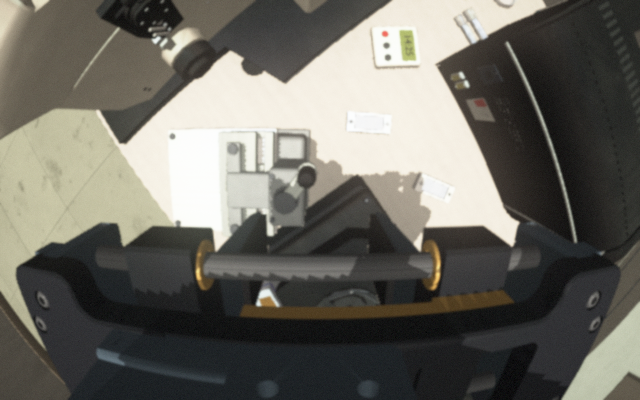

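The wrist view shows the knob at about (308,175), the hub at about (287,202) and the bed corners at (171,130) and (177,222).

```bash
python3 - <<'E'
from h import *
import pickle
i=pickle.load(open("w1.pkl","rb"));f=cv2.imread("pics/w1.png")
cv2.imwrite("pics/w1c.png",cv2.resize(f[110:240,155:335],None,fx=4.4,fy=4.4,interpolation=cv2.INTER_CUBIC))
for n,u,z in(("knob",(308,175),217),("hub",(287,202),190),("c+",(170,130),95),("c-",(174,228),95),("hole+",(173,135),95),("hole-",(178,222),95)): print(n,onz(i,u,z,True))
E
```

```text
knob [562.66050686 -49.35702222 217.        ]
hub [527.3459388 -43.234058  190.       ]
c+ [523.6783982  128.40358284  95.        ]
c- [401.28886457  82.69826075  95.        ]
hole+ [519.28973824 122.04525961  95.        ]
hole- [412.38647573  79.3910045   95.        ]
```

View pics/w1c.png

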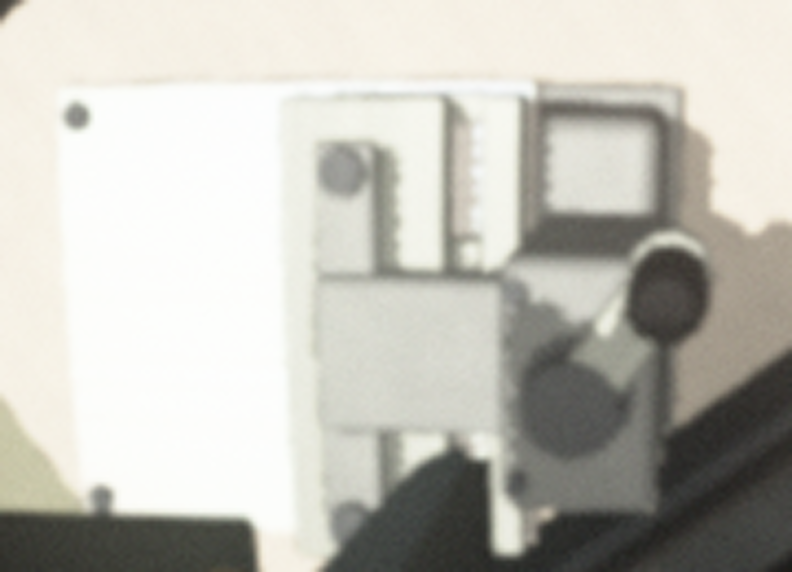

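```bash
python3 - <<'E'
from h import *
import pickle
i=pickle.load(open("w1.pkl","rb"))
P=lambda a,b,z:onz(i,(a/4.4+155,b/4.4+110),z,True)
for n,a,b,z in(("knob",665,292,217),("hub",575,407,186),("c+",60,90,95),("h+",77,116,95),("h-",101,497,95),("bedR",683,88,95)):print(n,P(a,b,z).round(1))
d=P(77,116,95)-P(101,497,95);print(np.linalg.norm(d),np.degrees(np.arctan2(d[1],d[0])))
d=P(683,88,95)-P(60,90,95);print(np.linalg.norm(d),np.degrees(np.arctan2(d[1],d[0])))
E
```

```text
knob [561.1 -48.5 217. ]
hub [525.2 -42.4 186. ]
c+ [522.4 130.1  95. ]
h+ [517.4 122.1  95. ]
h- [411.   79.1  95. ]
bedR [590.1 -35.8  95. ]
114.75223319889649 22.02440256649769
179.18189664630214 -67.80539406166645
```

Request:
{"fn": "move_arm", "kwargs": {
  "motion": [
    [60, [0.63, 0.67, 0], [0, 0, 0]],
    [60, [0, 0, -0.9], [0, 0, 0]],
    [60, [0, 0, -0.9], [0, 0, 0]],
    [60, [0, 0, -0.9], [0, 0, 0]],
    [60, [0, 0, -0.6], [0, 0, 0]],
    [60, [0, 0, -0.4], [0, 0, 0]],
    [60, [0, 0, 0], [0, 0, 0]],
    [8, [0, 0, 0], [0, 0, 0]],
    [8, [0, 0, 0], [0, 0, 0]],
    [8, [0, 0, 0], [0, 0, 0]],
    [8, [0, 0, 0], [0, 0, 0]],
    [8, [0, 0, 0], [0, 0, 0]],
    [8, [0, 0, 0], [0, 0, 0]]
  ],
  "grip_force": 15
}}

```text
time_s: 2.95
ee_pos: [559.3, -51.9, 194.5]
ee_rot: [180.0, -0.0, 24.0]
force: [-0.5, 0.1, 0.6]
gripper_width: 23.0
gripper_force: 0.0
```

Request:
{"fn": "move_arm", "kwargs": {
  "motion": [
    [8, [0, 0, 0], [0, 0, 0]],
    [8, [0, 0, 0], [0, 0, 0]],
    [8, [0, 0, 0], [0, 0, 0]],
    [8, [0, 0, 0], [0, 0, 0]]
  ]
}}

```text
time_s: 3.28
ee_pos: [558.9, -51.5, 194.2]
ee_rot: [-180.0, -0.0, 24.1]
force: [-0.9, 1.7, 2.2]
gripper_width: 15.4
gripper_force: 15.0
```

```bash
python3 - <<'E'
import numpy as np
a=np.radians(-9+18*np.arange(21));p=36*np.c_[np.cos(a),np.sin(a)]
print(np.diff(p,axis=0).__truediv__(25).round(2).tolist())
E
```

```text
[[0.0, 0.45], [-0.14, 0.43], [-0.26, 0.36], [-0.36, 0.26], [-0.43, 0.14], [-0.45, 0.0], [-0.43, -0.14], [-0.36, -0.26], [-0.26, -0.36], [-0.14, -0.43], [-0.0, -0.45], [0.14, -0.43], [0.26, -0.36], [0.36, -0.26], [0.43, -0.14], [0.45, -0.0], [0.43, 0.14], [0.36, 0.26], [0.26, 0.36], [0.14, 0.43]]
```

Request:
{"fn": "move_arm", "kwargs": {
  "motion": [
    [8, [0, 0.45, 0], [0, 0, 0]],
    [8, [-0.14, 0.43, 0], [0, 0, 0]],
    [8, [-0.26, 0.36, 0], [0, 0, 0]],
    [8, [-0.36, 0.26, 0], [0, 0, 0]],
    [8, [-0.43, 0.14, 0], [0, 0, 0]],
    [8, [0, 0, 0], [0, 0, 0]],
    [8, [0, 0, 0], [0, 0, 0]]
  ]
}}

```text
time_s: 3.87
ee_pos: [529.0, -6.6, 194.3]
ee_rot: [-179.7, -0.2, 24.1]
force: [-0.7, 8.9, 2.7]
gripper_width: 15.6
gripper_force: 15.0
```

Request:
{"fn": "move_arm", "kwargs": {
  "motion": [
    [8, [-0.46, 0.11, 0], [0, 0, 0]],
    [8, [-0.43, -0.14, 0], [0, 0, 0]],
    [8, [-0.36, -0.26, 0], [0, 0, 0]],
    [8, [-0.26, -0.36, 0], [0, 0, 0]],
    [8, [-0.14, -0.43, 0], [0, 0, 0]],
    [8, [0, -0.45, 0], [0, 0, 0]],
    [8, [0, 0, 0], [0, 0, 0]],
    [8, [0, 0, 0], [0, 0, 0]]
  ]
}}

```text
time_s: 4.53
ee_pos: [489.1, -51.1, 194.3]
ee_rot: [179.9, -0.1, 23.9]
force: [5.0, -0.6, 0.0]
gripper_width: 15.0
gripper_force: 15.0
```

Request:
{"fn": "move_arm", "kwargs": {
  "motion": [
    [8, [0.14, -0.43, 0], [0, 0, 0]],
    [8, [0.26, -0.36, 0], [0, 0, 0]],
    [8, [0.36, -0.26, 0], [0, 0, 0]],
    [8, [0.43, -0.14, 0], [0, 0, 0]],
    [8, [0.45, 0, 0], [0, 0, 0]],
    [8, [0.43, 0.14, 0], [0, 0, 0]],
    [8, [0.36, 0.26, 0], [0, 0, 0]],
    [8, [0.26, 0.36, 0], [0, 0, 0]],
    [8, [0.14, 0.43, 0], [0, 0, 0]],
    [8, [0, 0, 0], [0, 0, 0]],
    [8, [0, 0, 0], [0, 0, 0]]
  ]
}}

```text
time_s: 5.45
ee_pos: [559.2, -49.5, 194.2]
ee_rot: [180.0, -0.1, 24.0]
force: [3.1, 1.1, 2.3]
gripper_width: 15.2
gripper_force: 15.0
```

Request:
{"fn": "move_arm", "kwargs": {
  "motion": [
    [50, [0, 0, 0], [0, 0, 0]],
    [50, [0, 0, 0], [0, 0, 0]],
    [50, [0, 0, 0], [0, 0, 0]],
    [50, [0, 0, 0.8], [0, 0, 0]],
    [50, [0, 0, 1], [0, 0, 0]],
    [70, [0, 0, 1], [0, 0, 0]],
    [70, [0, 0, 1], [0, 0, 1]],
    [70, [-0.18, -0.9, 0], [0, 0, 1]],
    [70, [-0.18, -0.9, 0], [0, 0, 1]],
    [70, [-0.18, -0.9, 0], [0, 0, 1]],
    [70, [-0.18, -0.9, 0], [0, 0, 1]],
    [70, [-0.18, -0.9, 0], [0, 0, 1]],
    [70, [-0.18, -0.9, 0], [0, 0, 1]],
    [70, [-0.18, -0.9, 0], [0, 0, 1]],
    [70, [-0.18, -0.9, 0], [0, 0, 1]],
    [70, [-0.18, -0.9, 0], [0, 0, 1]],
    [70, [-0.18, -0.9, 0], [0, 0, 1]],
    [70, [-0.18, -0.9, 0], [0, 0, 1]],
    [70, [-0.18, -0.9, 0], [0, 0, 1]],
    [70, [-0.18, -0.7, 0], [0, 0, 1]]
  ]
}}

```text
time_s: 7.12
ee_pos: [499.1, -338.1, 288.1]
ee_rot: [-179.9, -0.0, 80.2]
force: [-0.4, 0.1, 0.3]
gripper_width: 69.9
gripper_force: 0.0
```

Request:
{"fn": "move_arm", "kwargs": {
  "motion": [
    [70, [0, 0, 0], [0, 0, 1]],
    [70, [0, 0, 0], [0, 0, 1]],
    [70, [0, 0, 0], [0, 0, 1]],
    [70, [0, 0, 0], [0, 0, 1]],
    [70, [0, 0, 0], [0, 0, 1]],
    [70, [0, 0, 0], [0, 0, 1]],
    [70, [0, 0, 0], [0, 0, 1]],
    [70, [0, 0, 0], [0, 0, 1]],
    [70, [0, 0, 0], [0, 0, 1]],
    [70, [0, 0, 0], [0, 0, 1]],
    [70, [0, 0, 0], [0, 0, 1]],
    [70, [0, 0, 0], [0, 0, 1]],
    [70, [0, 0, 0], [0, 0, 1]],
    [70, [0, 0, 0], [0, 0, 1]],
    [70, [0, 0, 0], [0, 0, 1]],
    [70, [0, 0, 0], [0, 0, 1]]
  ]
}}

```text
time_s: 8.45
ee_pos: [499.4, -336.4, 288.2]
ee_rot: [-180.0, -0.1, 144.2]
force: [0.1, -0.9, -0.1]
gripper_width: 70.2
gripper_force: 0.0
```

```bash
cat > look.py <<'E'
from h import *
import sys
# top view: carriers on the bench; wrist view saved
def carriers(tag):
    out=[]
    for n,z,fish in(("top",16,0),("wrist",16,1)):
        i=camera_info(n);f=grab_frame(n);cv2.imwrite(f"pics/{n}{tag}.png",f)
        F=cv2.resize(f,None,fx=4,fy=4,interpolation=cv2.INTER_CUBIC);h=cv2.cvtColor(F,cv2.COLOR_BGR2HSV)
        m=((h[...,1]<(38 if n=="top" else 16))&(h[...,2]>120)).astype(np.uint8)*255
        if n=="wrist": m=cv2.morphologyEx(m,cv2.MORPH_OPEN,np.ones((9,9),np.uint8))
        for c in cv2.findContours(m,cv2.RETR_EXTERNAL,cv2.CHAIN_APPROX_NONE)[0]:
            if cv2.contourArea(c)<1500: continue
            P=np.array([onz(i,p,z,fish)[:2] for p in c[:,0]/4.+(-.375)],np.float32)
            r=cv2.minAreaRect(P);w,hh=r[1]
            if 52<max(w,hh)<80 and 22<min(w,hh)<45:
                b=cv2.boxPoints(r);e=[b[1]-b[0],b[2]-b[1]];l=max(e,key=lambda k:np.hypot(*k))
                a=(np.degrees(np.arctan2(l[1],l[0]))+90)%180-90
                print(n,np.round(r[0],1),np.round(r[1],1),"dir",round(float(a),1))
s=state();print(s["ee_pos"].round(1),s["ee_rot"].round(1),s["qpos"].round(),s["time_s"])
carriers(sys.argv[1])
E
python3 look.py a
```

```text
[ 499.4 -336.4  288.2] [-1.800e+02 -1.000e-01  1.442e+02] [-35.  19.  78.  -0.  83. -89.] 8.45
top [380.3  13.3] [72.1 32.1] dir 32.6
top [ 587.3 -244.6] [33.4 69.9] dir -86.4
top [ 631.1 -107.5] [34.9 69.1] dir -69.5
top [ 960.1 -212.2] [27.6 56.6] dir -33.1
top [960.4  -9.8] [31.4 68.1] dir -22.1
wrist [ 512.2 -338.6] [34.6 56.8] dir -30.5
wrist [ 528.3 -283.2] [70.2 32.5] dir 54.8
wrist [ 632.1 -105.5] [33.2 67. ] dir -67.9
wrist [536.7  71.6] [28.2 52.1] dir -46.5
```

View pics/wrista.png

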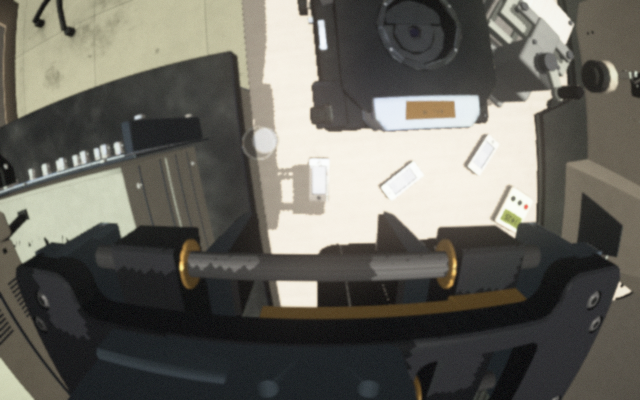

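The wrist view shows the carrier at (318,178), standing vertical on the tool's plane, so the yaw and side position are right.

Request:
{"fn": "move_arm", "kwargs": {
  "motion": [
    [60, [0.1, -0.04, -1], [0, 0, 0]],
    [60, [0, 0, -1], [0, 0, 0]],
    [60, [0, 0, -1], [0, 0, 0]],
    [60, [0, 0, -1], [0, 0, 0]],
    [60, [0, 0, -1], [0, 0, 0]],
    [60, [0, 0, -1], [0, 0, 0]],
    [60, [0, 0, -1], [0, 0, 0]],
    [60, [0, 0, -1], [0, 0, 0]],
    [60, [0, 0, -1], [0, 0, 0]],
    [60, [0, 0, -1], [0, 0, 0]],
    [60, [0, 0, -0.7], [0, 0, 0]],
    [60, [0, 0, -0.4], [0, 0, 0]],
    [60, [0, 0, -0.2], [0, 0, 0]],
    [25, [0, 0, 0], [0, 0, 0]],
    [20, [0, 0, 0], [0, 0, 0]],
    [20, [0, 0, 0], [0, 0, 0]],
    [20, [0, 0, 0], [0, 0, 0]],
    [20, [0, 0, 0], [0, 0, 0]],
    [20, [0, 0, 0], [0, 0, 0]],
    [20, [0, 0, 0], [0, 0, 0]]
  ],
  "grip_force": 30
}}

```text
time_s: 10.22
ee_pos: [503.3, -337.9, 7.4]
ee_rot: [180.0, 0.1, 144.0]
force: [-0.5, 0.7, 4.4]
gripper_width: 27.8
gripper_force: 30.0
```

Request:
{"fn": "move_arm", "kwargs": {
  "motion": [
    [20, [0, 0, 0.5], [0, 0, 0]],
    [20, [0, 0, 1], [0, 0, 0]],
    [20, [0, 0, 1], [0, 0, 0]],
    [20, [0, 0, 1], [0, 0, 0]],
    [20, [0, 0, 1], [0, 0, 0]],
    [20, [0, 0, 1], [0, 0, 0]],
    [20, [0, 0, 1], [0, 0, 0]],
    [20, [0, 0, 1], [0, 0, 0]],
    [20, [0, 0, 1], [0, 0, 0]],
    [20, [0, 0, 1], [0, 0, -1]],
    [20, [-0.15, 0.5, 0.5], [0, 0, -1]],
    [20, [-0.15, 0.9, 0], [0, 0, -1]],
    [20, [-0.15, 0.9, 0], [0, 0, -1]],
    [20, [-0.15, 0.9, 0], [0, 0, -1]],
    [20, [-0.15, 0.9, 0], [0, 0, -1]],
    [20, [-0.15, 0.9, 0], [0, 0, -1]],
    [20, [-0.15, 0.9, 0], [0, 0, -0.95]],
    [20, [-0.15, 0.9, 0], [0, 0, 0]]
  ]
}}

```text
time_s: 11.72
ee_pos: [472.2, -166.4, 256.2]
ee_rot: [-180.0, -0.0, 112.1]
force: [0.5, 0.1, -0.7]
gripper_width: 27.6
gripper_force: 30.0
```

Request:
{"fn": "move_arm", "kwargs": {
  "motion": [
    [20, [-0.15, 0.9, 0], [0, 0, 0]],
    [20, [-0.15, 0.9, 0], [0, 0, 0]],
    [20, [-0.15, 0.9, 0], [0, 0, 0]],
    [20, [-0.15, 0.9, 0], [0, 0, 0]],
    [20, [-0.15, 0.9, 0], [0, 0, 0]],
    [20, [-0.15, 0.9, 0], [0, 0, 0]],
    [20, [-0.15, 0.9, 0], [0, 0, 0]],
    [20, [-0.15, 0.9, 0], [0, 0, 0]],
    [20, [-0.15, 0.9, 0], [0, 0, 0]],
    [20, [0, 0.58, 0], [0, 0, 0]],
    [20, [0, 0, 0], [0, 0, 0]]
  ]
}}

```text
time_s: 12.63
ee_pos: [438.6, 51.6, 256.4]
ee_rot: [180.0, -0.1, 112.4]
force: [-0.9, 0.0, -1.0]
gripper_width: 28.0
gripper_force: 30.0
```

```bash
python3 - <<'E'
from h import *
import pickle
s=state();print(s["ee_pos"],s["ee_rot"],s["gripper_width"],s["qpos"].round())
i=camera_info("wrist");f=grab_frame("wrist");pickle.dump(i,open("w2.pkl","wb"))
cv2.imwrite("pics/w2.png",cv2.resize(f,(800,500)))
cv2.imwrite("pics/w2raw.png",f)
E
```

```text
[438.55705782  51.56887584 256.36322991] [ 1.79985099e+02 -6.78629187e-02  1.12423282e+02] 28.004456367520703 [  5.   5. 101.   0.  74. -17.]
```

View pics/w2.png

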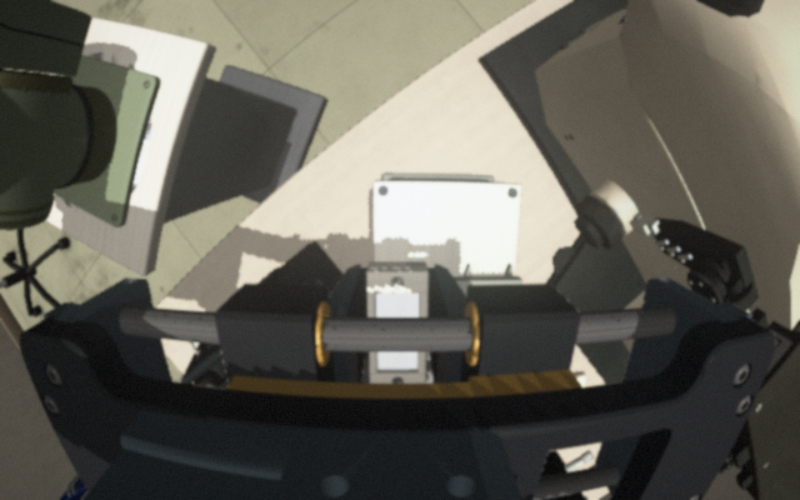

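The wrist view shows the apron with holes at about (382,190) and (513,193) and rib tips at about (466,268) and (508,267). The carrier is held at (398,290).

```bash
python3 - <<'E'
from h import *
import pickle
i=pickle.load(open("w2.pkl","rb"))
P=lambda a,b,z:onz(i,(a/1.25,b/1.25),z,True)
h0,h1=P(382,190,95),P(513,193,95);print("holes",h0,h1,np.linalg.norm(h1-h0),np.degrees(np.arctan2(*(h1-h0)[1::-1])))
for n,u in(("c-",(372,182)),("c+",(521,187)),("tip",(466,265)),("tip2",(508,265))):print(n,P(*u,95))
a=np.radians(-67.8);X=np.array([np.cos(a),np.sin(a)]);Y=np.array([-X[1],X[0]])
print("origin from holes",(h0+h1)[:2]/2+68*X,"tips",P(466,265,100)[:2]+3*X-19.5*Y, P(508,265,100)[:2]+3*X-58.5*Y)
E
python3 - <<'E'
import cv2
f=cv2.imread("pics/w2raw.png");cv2.imwrite("pics/w2c.png",cv2.resize(f[135:235,285:430],None,fx=5.5,fy=5.5,interpolation=cv2.INTER_CUBIC))
E
```

```text
holes [412.1785494  78.6286168  95.       ] [519.9694162 121.8797805  95.       ] 116.14445370050464 21.86315989559471
c- [401.57252559  81.82064346  95.        ]
c+ [524.59145587 129.86369543  95.        ]
tip [508.09692837  44.94773003  95.        ]
tip2 [545.20754595  59.94741335  95.        ]
origin from holes [491.7671563   37.29499888] tips [489.71013369  35.88349144] [490.15476697  35.92223838]
```

View pics/w2c.png

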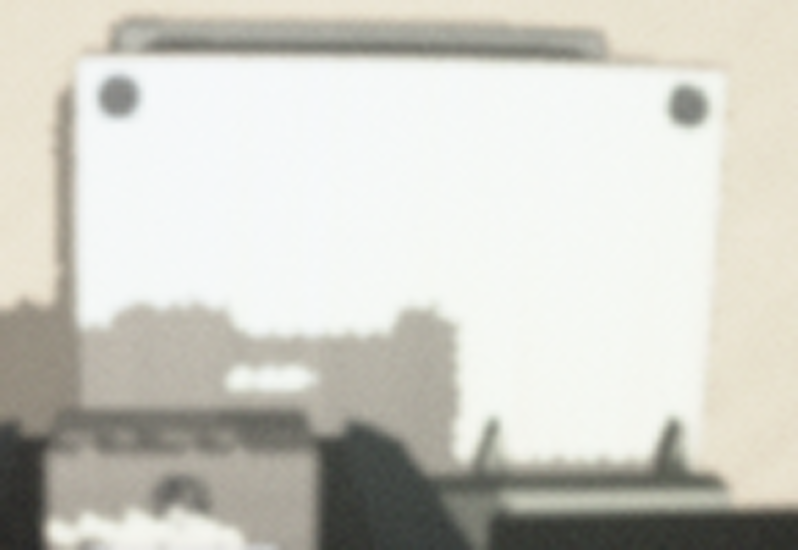

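Request:
{"fn": "move_arm", "kwargs": {
  "motion": [
    [20, [-0.13, 0.8, -0.5], [0, 0, -0.1]],
    [20, [0, 0, -1], [0, 0, 0]],
    [20, [0, 0, -1], [0, 0, 0]],
    [20, [0, 0, -1], [0, 0, 0]],
    [20, [0, 0, -1], [0, 0, 0]],
    [20, [0, 0, -0.8], [0, 0, 0]],
    [20, [0, 0, -0.5], [0, 0, 0]],
    [20, [0, 0, -0.2], [0, 0, 0]],
    [20, [0, 0, 0], [0, 0, 0]],
    [20, [0, 0, 0], [0, 0, 0]]
  ]
}}

```text
time_s: 13.52
ee_pos: [436.4, 68.9, 106.9]
ee_rot: [180.0, 0.0, 111.8]
force: [0.2, 0.4, -0.9]
gripper_width: 27.6
gripper_force: 30.0
```

Request:
{"fn": "move_arm", "kwargs": {
  "motion": [
    [20, [0, 0, -0.12], [0, 0, 0]],
    [20, [0, 0, 0], [0, 0, 0]],
    [20, [0.075, -0.185, 0], [0, 0, 0]],
    [20, [0.075, -0.185, 0], [0, 0, 0]],
    [20, [0.075, -0.185, 0], [0, 0, 0]],
    [20, [0.075, -0.185, 0], [0, 0, 0]],
    [20, [0, 0, 0], [0, 0, 0]],
    [20, [0, 0, 0], [0, 0, 0]]
  ]
}}

```text
time_s: 14.18
ee_pos: [443.7, 50.5, 103.5]
ee_rot: [180.0, 0.0, 111.8]
force: [1.0, -0.4, -0.4]
gripper_width: 27.4
gripper_force: 30.0
```

Request:
{"fn": "move_arm", "kwargs": {
  "motion": [
    [42, [0, 0, 0], [0, 0, 0]],
    [42, [0, 0, 0], [0, 0, 0]],
    [42, [0, 0, 0], [0, 0, 0]],
    [42, [0, 0, 0.8], [0, 0, 0]],
    [42, [0, 0, 0.2], [0, 0, 0]],
    [0, [-0.21, 0.52, 0], [0, 0, 0]],
    [0, [-0.21, 0.52, 0], [0, 0, 0]],
    [0, [-0.21, 0.52, 0], [0, 0, 0]],
    [0, [0, 0, 0], [0, 0, 0]],
    [0, [0, 0, 0], [0, 0, 0]],
    [0, [0, 0, -0.8], [0, 0, 0]],
    [0, [0, 0, -0.35], [0, 0, 0]],
    [0, [0, 0, 0], [0, 0, 0]]
  ]
}}

```text
time_s: 15.27
ee_pos: [426.2, 89.1, 97.9]
ee_rot: [-179.7, -0.0, 111.8]
force: [-0.8, -0.6, -0.9]
gripper_width: 0.7
gripper_force: 0.0
```

```bash
cat > pr.py <<'E'
from h import *
a=np.radians(-68);X=np.array([np.cos(a),np.sin(a)]);Y=np.array([-X[1],X[0]])
def topress(p): p=np.array(p[:2]);return round(float(p@X-150.5),1),round(float(p@Y-469.5),1)
if __name__=="__main__":
    s=state();print("tcp press",topress(s["ee_pos"]),s["ee_pos"].round(1),"F",(s["force"][:2]@X).round(1),s["gripper_width"])
    f=grab_frame("top");import sys
    cv2.imwrite("pics/p%s.png"%sys.argv[1],cv2.resize(f[180:300,185:345],None,fx=5,fy=5,interpolation=cv2.INTER_CUBIC))
E
python3 pr.py 1
```

```text
tcp press (-73.5, -41.0) [426.2  89.1  97.9] F 0.3 0.7030248565943357
```

View pics/p1.png

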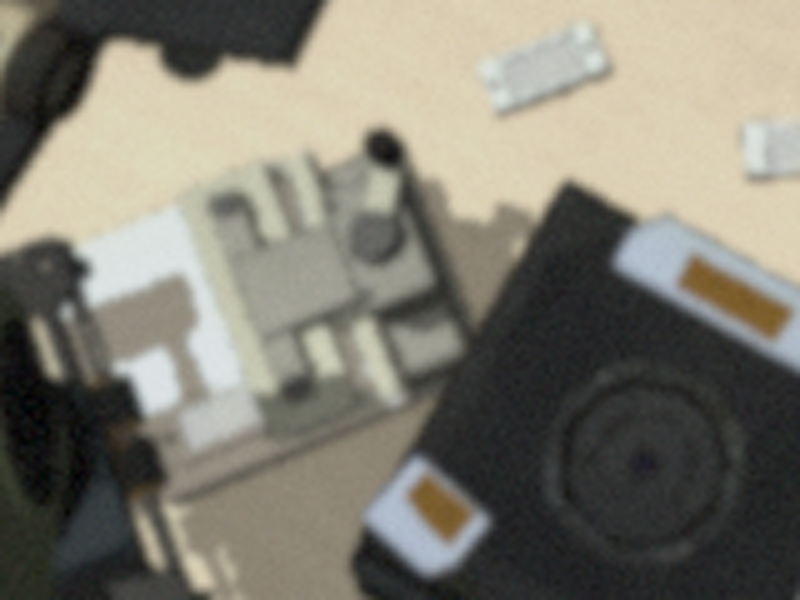

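The top view shows carrier 1 lying straight in the lane 1 mouth at crop (215,425). Next I push it home.

Request:
{"fn": "move_arm", "kwargs": {
  "motion": [
    [0, [0.17, -0.23, 0], [0, 0, 0]],
    [0, [0.105, -0.26, 0], [0, 0, 0]],
    [0, [0.105, -0.26, 0], [0, 0, 0]],
    [0, [0.105, -0.26, 0], [0, 0, 0]],
    [0, [0.105, -0.26, 0], [0, 0, 0]],
    [0, [0.105, -0.26, 0], [0, 0, 0]],
    [0, [0, 0, 0], [0, 0, 0]],
    [0, [0, 0, 0], [0, 0, 0]]
  ]
}}

```text
time_s: 15.98
ee_pos: [445.1, 51.1, 99.7]
ee_rot: [180.0, 0.0, 111.8]
force: [0.3, 0.4, -0.9]
gripper_width: 0.5
gripper_force: 0.0
```

```bash
python3 pr.py 2
```

```text
tcp press (-31.1, -37.7) [445.1  51.1  99.7] F -0.2 0.49115267579762706
```

Request:
{"fn": "move_arm", "kwargs": {
  "motion": [
    [0, [0.022, -0.056, 0], [0, 0, 0]],
    [0, [0.022, -0.056, 0], [0, 0, 0]],
    [0, [0.022, -0.056, 0], [0, 0, 0]],
    [0, [0.022, -0.056, 0], [0, 0, 0]],
    [0, [0, 0, 0], [0, 0, 0]]
  ]
}}

```text
time_s: 16.45
ee_pos: [446.3, 47.8, 99.7]
ee_rot: [-180.0, -0.2, 111.7]
force: [-2.7, 8.0, 2.5]
gripper_width: 0.7
gripper_force: 4.0
```

Request:
{"fn": "move_arm", "kwargs": {
  "motion": [
    [0, [0.022, -0.056, 0], [0, 0, 0]],
    [0, [0.022, -0.056, 0], [0, 0, 0]],
    [0, [0, 0, 0], [0, 0, 0]],
    [0, [0, 0, 0], [0, 0, 0]]
  ]
}}

```text
time_s: 16.78
ee_pos: [446.3, 47.7, 99.8]
ee_rot: [-180.0, -0.6, 111.6]
force: [-5.3, 17.6, 4.6]
gripper_width: 0.0
gripper_force: 9.2
```

Request:
{"fn": "move_arm", "kwargs": {
  "motion": [
    [0, [-0.22, 0.56, 0], [0, 0, 0]],
    [0, [0, 0, 0.8], [0, 0, 0]],
    [0, [0, 0, 1], [0, 0, 0]],
    [0, [0, 0, 1], [0, 0, 0]],
    [0, [0, 0, 1], [0, 0, 0]],
    [85, [0, 0, 1], [0, 0, 0]],
    [85, [0, 0, 1], [0, 0, 0]],
    [85, [0.457, -0.935, 0.6], [0, 0, 1]],
    [85, [0.457, -0.935, 0], [0, 0, 1]],
    [85, [0.457, -0.935, 0], [0, 0, 1]],
    [85, [0.457, -0.935, 0], [0, 0, 0.3]],
    [85, [0.457, -0.935, 0], [0, 0, 0]],
    [85, [0.457, -0.935, 0], [0, 0, 0]],
    [85, [0.457, -0.935, 0], [0, 0, 0]],
    [85, [0.457, -0.935, 0], [0, 0, 0]],
    [85, [0.457, -0.935, 0], [0, 0, 0]],
    [85, [0.457, -0.935, 0], [0, 0, 0]],
    [85, [0.457, -0.935, 0], [0, 0, 0]],
    [85, [0.457, -0.935, 0], [0, 0, 0]],
    [85, [0.457, -0.935, 0], [0, 0, 0]]
  ]
}}

```text
time_s: 18.45
ee_pos: [591.7, -247.9, 259.5]
ee_rot: [-180.0, -0.0, 125.1]
force: [0.3, -0.2, 0.5]
gripper_width: 84.9
gripper_force: 0.0
```

```bash
python3 look.py b; python3 -c "
import cv2;f=cv2.imread('pics/topb.png');w=cv2.imread('pics/wristb.png')[60:260,140:500]
import numpy as np
a=cv2.resize(f[170:290,185:425],(720,360),interpolation=2);b=cv2.resize(w,(432,240));c=np.zeros((600,720,3),np.uint8);c[:360]=a;c[360:,:432]=b;cv2.imwrite('pics/b.png',c)"
```

```text
[ 591.7 -247.9  259.5] [-180.    -0.   125.1] [-24.  23.  76.  -0.  81. -59.] 18.45
top [ 587.2 -242.1] [34.2 64.2] dir -85.4
top [ 628.5 -101.3] [34.4 55.4] dir -68.3
top [ 960.3 -212. ] [27.7 56.8] dir -33.4
top [959.8  -9.1] [31.2 66.9] dir -26.7
wrist [ 589.1 -244.7] [70.4 37.3] dir 88.7
wrist [ 633.7 -105.7] [35.2 67.9] dir -69.1
```

View pics/b.png

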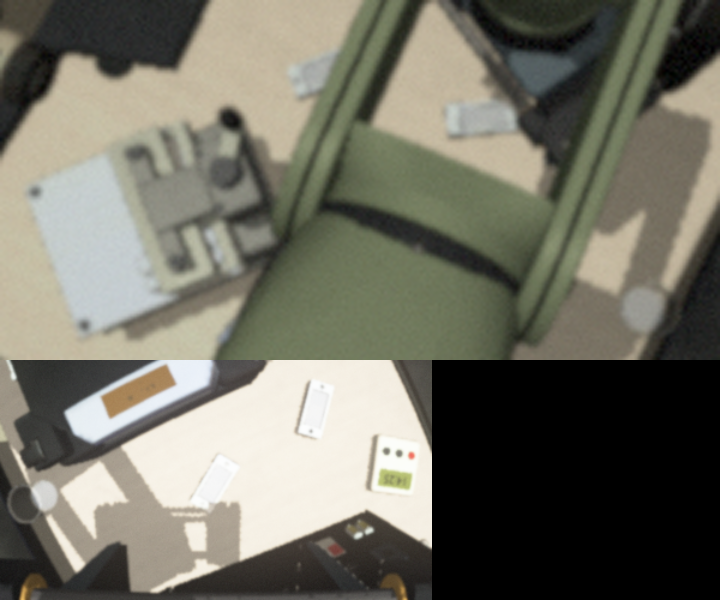

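The upper part shows both remaining carriers in place. In the wrist view the next one, at (215,480), is unobstructed.

Request:
{"fn": "move_arm", "kwargs": {
  "motion": [
    [85, [-0.09, 0.14, -1], [0, 0, 0]],
    [85, [0, 0, -1], [0, 0, 0]],
    [85, [0, 0, -1], [0, 0, 0]],
    [85, [0, 0, -1], [0, 0, 0]],
    [85, [0, 0, -1], [0, 0, 0]],
    [85, [0, 0, -1], [0, 0, 0]],
    [85, [0, 0, -0.7], [0, 0, 0]],
    [85, [0, 0, -0.5], [0, 0, 0]],
    [85, [0, 0, -0.5], [0, 0, 0]]
  ]
}}

```text
time_s: 19.3
ee_pos: [588.3, -242.1, 66.1]
ee_rot: [-180.0, -0.1, 125.1]
force: [0.2, -0.6, 0.4]
gripper_width: 84.9
gripper_force: 0.0
```

Request:
{"fn": "move_arm", "kwargs": {
  "motion": [
    [85, [0.05, -0.1, -0.6], [0, 0, 0]],
    [85, [0, 0, -0.6], [0, 0, 0]],
    [85, [0, 0, -0.6], [0, 0, 0]],
    [85, [0, 0, -0.4], [0, 0, 0]],
    [85, [0, 0, -0.2], [0, 0, 0]],
    [50, [0, 0, 0], [0, 0, 0]],
    [20, [0, 0, 0], [0, 0, 0]],
    [20, [0, 0, 0], [0, 0, 0]],
    [20, [0, 0, 0], [0, 0, 0]],
    [20, [0, 0, 0], [0, 0, 0]],
    [20, [0, 0, 0], [0, 0, 0]],
    [20, [0, 0, 0], [0, 0, 0]],
    [20, [0, 0, 0], [0, 0, 0]],
    [20, [0, 0, 0], [0, 0, 0]],
    [20, [0, 0, 0], [0, 0, 0]],
    [20, [0, 0, 0], [0, 0, 0]]
  ]
}}

```text
time_s: 20.63
ee_pos: [590.3, -245.6, 7.3]
ee_rot: [180.0, 0.0, 125.1]
force: [-0.3, -0.3, 1.2]
gripper_width: 27.7
gripper_force: 30.0
```

Request:
{"fn": "move_arm", "kwargs": {
  "motion": [
    [20, [0, 0, 0.5], [0, 0, 0]],
    [20, [0, 0, 1], [0, 0, 0]],
    [20, [0, 0, 1], [0, 0, 0]],
    [20, [0, 0, 1], [0, 0, 0]],
    [20, [0, 0, 1], [0, 0, 0]],
    [20, [0, 0, 1], [0, 0, 0]],
    [20, [0, 0, 1], [0, 0, 0]],
    [20, [0, 0, 1], [0, 0, 0]],
    [20, [0, 0, 1], [0, 0, 0]],
    [20, [0, 0, 1], [0, 0, 0]],
    [20, [0, 0, 0.5], [0, 0, 0]],
    [20, [-0.34, 0.94, 0], [0, 0, -1]],
    [20, [-0.34, 0.94, 0], [0, 0, -1]],
    [20, [-0.34, 0.94, 0], [0, 0, -1]],
    [20, [-0.34, 0.94, 0], [0, 0, -0.27]],
    [20, [-0.34, 0.94, 0], [0, 0, 0]],
    [20, [-0.34, 0.94, 0], [0, 0, 0]],
    [20, [-0.34, 0.94, 0], [0, 0, 0]]
  ]
}}

```text
time_s: 22.13
ee_pos: [530.0, -80.0, 257.0]
ee_rot: [-180.0, -0.0, 112.0]
force: [1.0, -0.0, -2.1]
gripper_width: 27.6
gripper_force: 30.0
```

Request:
{"fn": "move_arm", "kwargs": {
  "motion": [
    [20, [-0.34, 0.95, 0], [0, 0, 0]],
    [20, [-0.34, 0.95, 0], [0, 0, 0]],
    [20, [-0.34, 0.95, 0], [0, 0, 0]],
    [20, [-0.34, 0.95, 0], [0, 0, 0]],
    [20, [-0.34, 0.95, 0], [0, 0, 0]],
    [20, [-0.34, 0.95, 0], [0, 0, 0]],
    [20, [-0.34, 0.95, 0], [0, 0, 0]],
    [20, [0, 0, 0], [0, 0, 0]],
    [20, [0, 0, 0], [0, 0, 0]]
  ]
}}

```text
time_s: 22.88
ee_pos: [470.8, 85.8, 257.2]
ee_rot: [-180.0, 0.0, 112.1]
force: [0.2, -0.3, -0.7]
gripper_width: 27.6
gripper_force: 30.0
```

Request:
{"fn": "move_arm", "kwargs": {
  "motion": [
    [20, [0.03, 0.01, -0.7], [0, 0, 0]],
    [20, [0, 0, -1], [0, 0, 0]],
    [20, [0, 0, -1], [0, 0, 0]],
    [20, [0, 0, -1], [0, 0, 0]],
    [20, [0, 0, -1], [0, 0, 0]],
    [20, [0, 0, -0.8], [0, 0, 0]],
    [20, [0, 0, -0.4], [0, 0, 0]],
    [20, [0, 0, -0.16], [0, 0, 0]],
    [20, [0, 0, 0], [0, 0, 0]],
    [20, [0, 0, 0], [0, 0, 0]]
  ]
}}

```text
time_s: 23.72
ee_pos: [472.8, 84.9, 106.2]
ee_rot: [179.9, 0.0, 111.9]
force: [-0.5, -0.1, 0.2]
gripper_width: 28.0
gripper_force: 30.0
```

```bash
python3 pr.py 3
```

```text
tcp press (-52.1, 0.7) [472.8  84.9 106.2] F -0.1 27.951445032035714
```

Request:
{"fn": "move_arm", "kwargs": {
  "motion": [
    [20, [-0.03, -0.01, -0.11], [0, 0, 0]],
    [20, [0, 0, 0], [0, 0, 0]],
    [20, [0.08, -0.2, 0], [0, 0, 0]],
    [20, [0.08, -0.2, 0], [0, 0, 0]],
    [20, [0.08, -0.2, 0], [0, 0, 0]],
    [20, [0.08, -0.2, 0], [0, 0, 0]],
    [20, [0, 0, 0], [0, 0, 0]],
    [20, [0, 0, 0], [0, 0, 0]]
  ]
}}

```text
time_s: 24.43
ee_pos: [479.5, 64.7, 103.0]
ee_rot: [180.0, -0.0, 111.9]
force: [-0.6, 0.1, -1.6]
gripper_width: 27.7
gripper_force: 30.0
```

Request:
{"fn": "move_arm", "kwargs": {
  "motion": [
    [42, [0, 0, 0], [0, 0, 0]],
    [42, [0, 0, 0], [0, 0, 0]],
    [42, [0, 0, 0], [0, 0, 0]],
    [42, [0, 0, 0.8], [0, 0, 0]],
    [42, [0, 0, 0.3], [0, 0, 0]],
    [0, [-0.22, 0.54, 0], [0, 0, 0]],
    [0, [-0.22, 0.54, 0], [0, 0, 0]],
    [0, [-0.22, 0.54, 0], [0, 0, 0]],
    [0, [-0.22, 0.54, 0], [0, 0, 0]],
    [0, [0, 0, 0], [0, 0, 0]],
    [0, [0, 0, 0], [0, 0, 0]],
    [0, [0, 0, -0.8], [0, 0, 0]],
    [0, [0, 0, -0.4], [0, 0, 0]],
    [0, [0, 0, 0], [0, 0, 0]]
  ]
}}

```text
time_s: 25.6
ee_pos: [456.2, 118.1, 98.7]
ee_rot: [-179.8, -0.0, 112.0]
force: [-0.1, -0.4, -0.4]
gripper_width: 0.0
gripper_force: 0.0
```

```bash
python3 pr.py 4
```

```text
tcp press (-89.2, -2.3) [456.2 118.1  98.7] F 0.3 0.04783457907139464
```

View pics/p4.png

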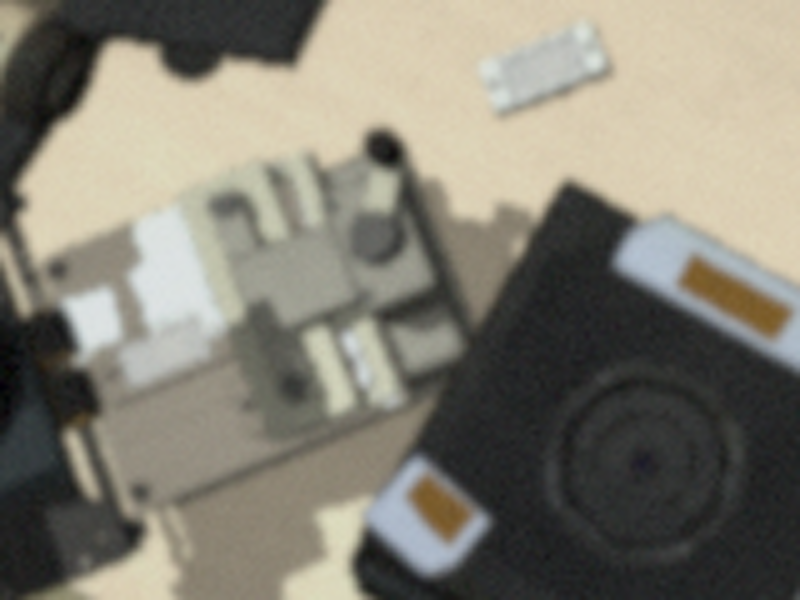

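Carrier 2 lies straight at the lane 2 mouth, at crop (165,352). Next I push it.

Request:
{"fn": "move_arm", "kwargs": {
  "motion": [
    [0, [0.19, -0.225, 0], [0, 0, 0]],
    [0, [0.105, -0.26, 0], [0, 0, 0]],
    [0, [0.105, -0.26, 0], [0, 0, 0]],
    [0, [0.105, -0.26, 0], [0, 0, 0]],
    [0, [0.105, -0.26, 0], [0, 0, 0]],
    [0, [0.105, -0.26, 0], [0, 0, 0]],
    [0, [0.105, -0.26, 0], [0, 0, 0]],
    [0, [0.105, -0.26, 0], [0, 0, 0]],
    [0, [0.03, -0.08, 0], [0, 0, 0]],
    [0, [0, 0, 0], [0, 0, 0]],
    [0, [0.022, -0.056, 0], [0, 0, 0]],
    [0, [0.022, -0.056, 0], [0, 0, 0]],
    [0, [0.022, -0.056, 0], [0, 0, 0]],
    [0, [0.022, -0.056, 0], [0, 0, 0]],
    [0, [0, 0, 0], [0, 0, 0]]
  ]
}}

```text
time_s: 26.9
ee_pos: [482.4, 62.5, 100.4]
ee_rot: [-180.0, -0.3, 111.9]
force: [-2.0, 8.1, 1.7]
gripper_width: 0.5
gripper_force: 4.2
```

```bash
python3 pr.py 5
```

```text
tcp press (-27.7, 1.1) [482.4  62.5 100.4] F -8.2 0.48516217433454684
```

Request:
{"fn": "move_arm", "kwargs": {
  "motion": [
    [0, [-0.22, 0.56, 0], [0, 0, 0]],
    [0, [0, 0, 0.8], [0, 0, 0]],
    [0, [0, 0, 1], [0, 0, 0]],
    [0, [0, 0, 1], [0, 0, 0]],
    [0, [0, 0, 1], [0, 0, 0]],
    [85, [0, 0, 1], [0, 0, 0]],
    [85, [0, 0, 1], [0, 0, 0]],
    [85, [0.79, -0.91, 0.6], [0, 0, 1]],
    [85, [0.79, -0.91, 0], [0, 0, 1]],
    [85, [0.79, -0.91, 0], [0, 0, 1]],
    [85, [0.79, -0.91, 0], [0, 0, 1]],
    [85, [0.79, -0.91, 0], [0, 0, 1]],
    [85, [0.79, -0.91, 0], [0, 0, 1]],
    [85, [0.79, -0.91, 0], [0, 0, 1]],
    [85, [0.79, -0.91, 0], [0, 0, 0]],
    [85, [0, 0, 0], [0, 0, 0]]
  ]
}}

```text
time_s: 28.28
ee_pos: [638.6, -111.8, 258.9]
ee_rot: [-179.9, 0.1, 139.8]
force: [-0.6, -0.8, -0.0]
gripper_width: 71.0
gripper_force: 0.0
```

```bash
python3 look.py c; python3 -c "
import cv2;f=cv2.imread('pics/topc.png');w=cv2.imread('pics/wristc.png')
import numpy as np
a=cv2.resize(f[180:280,195:315],(360,300),interpolation=2);b=cv2.resize(w,(640,400));c=np.zeros((600,800,3),np.uint8);c[:300,:360]=a;c[300:,360-60:780]=cv2.resize(w,(480,300));cv2.imwrite('pics/c.png',c)"
```

```text
[ 638.6 -111.8  258.9] [-1.799e+02  1.000e-01  1.398e+02] [-11.  24.  75.  -0.  81. -61.] 28.2833
top [ 314.  -192.1] [56.1 44.2] dir 70.4
top [ 960.5 -212.5] [28.7 55.4] dir -33.1
wrist [ 630.  -100.9] [31.  55.6] dir -69.1
```

View pics/c.png

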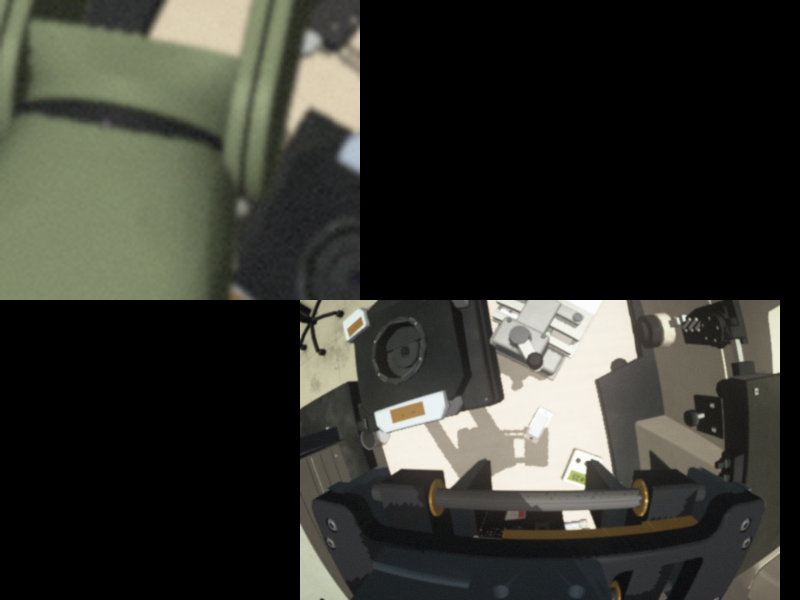

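Carrier 3 is still in place; its far end lies in the arm's shadow.

Request:
{"fn": "move_arm", "kwargs": {
  "motion": [
    [85, [-0.08, 0.1, -1], [0, 0, 0]],
    [85, [0, 0, -1], [0, 0, 0]],
    [85, [0, 0, -1], [0, 0, 0]],
    [85, [0, 0, -1], [0, 0, 0]],
    [85, [0, 0, -1], [0, 0, 0]],
    [85, [0, 0, -1], [0, 0, 0]],
    [85, [0, 0, -0.7], [0, 0, 0]],
    [85, [0, 0, -0.5], [0, 0, 0]],
    [85, [0, 0, -0.5], [0, 0, 0]]
  ]
}}

```text
time_s: 29.13
ee_pos: [632.6, -103.7, 67.3]
ee_rot: [-180.0, -0.1, 140.0]
force: [0.1, 0.1, 1.2]
gripper_width: 85.1
gripper_force: 0.0
```

Request:
{"fn": "move_arm", "kwargs": {
  "motion": [
    [85, [0.08, -0.15, -0.6], [0, 0, 0]],
    [85, [0, 0, -0.6], [0, 0, 0]],
    [85, [0, 0, -0.6], [0, 0, 0]],
    [85, [0, 0, -0.4], [0, 0, 0]],
    [85, [0, 0, -0.25], [0, 0, 0]],
    [50, [0, 0, 0], [0, 0, 0]],
    [20, [0, 0, 0], [0, 0, 0]],
    [20, [0, 0, 0], [0, 0, 0]],
    [20, [0, 0, 0], [0, 0, 0]],
    [20, [0, 0, 0], [0, 0, 0]],
    [20, [0, 0, 0], [0, 0, 0]],
    [20, [0, 0, 0], [0, 0, 0]],
    [20, [0, 0, 0], [0, 0, 0]],
    [20, [0, 0, 0], [0, 0, 0]],
    [20, [0, 0, 0], [0, 0, 0]],
    [20, [0, 0, 0], [0, 0, 0]]
  ]
}}

```text
time_s: 30.47
ee_pos: [635.9, -108.8, 6.8]
ee_rot: [180.0, 0.0, 140.0]
force: [-0.1, 1.3, 1.2]
gripper_width: 27.9
gripper_force: 30.0
```

Request:
{"fn": "move_arm", "kwargs": {
  "motion": [
    [20, [0, 0, 0.5], [0, 0, 0]],
    [20, [0, 0, 1], [0, 0, 0]],
    [20, [0, 0, 1], [0, 0, 0]],
    [20, [0, 0, 1], [0, 0, 0]],
    [20, [0, 0, 1], [0, 0, 0]],
    [20, [0, 0, 1], [0, 0, 0]],
    [20, [0, 0, 1], [0, 0, 0]],
    [20, [0, 0, 1], [0, 0, 0]],
    [20, [0, 0, 1], [0, 0, 0]],
    [20, [0, 0, 1], [0, 0, 0]],
    [20, [0, 0, 0.5], [0, 0, -1]],
    [20, [-0.57, 0.93, 0], [0, 0, -1]],
    [20, [-0.57, 0.93, 0], [0, 0, -1]],
    [20, [-0.57, 0.93, 0], [0, 0, -1]],
    [20, [-0.57, 0.93, 0], [0, 0, -1]],
    [20, [-0.57, 0.93, 0], [0, 0, -1]],
    [20, [-0.57, 0.93, 0], [0, 0, -1]],
    [20, [-0.57, 0.93, 0], [0, 0, 0]],
    [20, [-0.57, 0.93, 0], [0, 0, 0]],
    [20, [-0.57, 0.93, 0], [0, 0, 0]]
  ]
}}

```text
time_s: 32.13
ee_pos: [506.5, 101.3, 257.6]
ee_rot: [180.0, 0.0, 112.0]
force: [-0.5, 0.3, -0.7]
gripper_width: 27.9
gripper_force: 30.0
```

Request:
{"fn": "move_arm", "kwargs": {
  "motion": [
    [20, [0, 0, -0.7], [0, 0, 0]],
    [20, [0, 0, -1], [0, 0, 0]],
    [20, [0, 0, -1], [0, 0, 0]],
    [20, [0, 0, -1], [0, 0, 0]],
    [20, [0, 0, -1], [0, 0, 0]],
    [20, [0, 0, -0.8], [0, 0, 0]],
    [20, [0, 0, -0.4], [0, 0, 0]],
    [20, [0, 0, -0.1], [0, 0, 0]],
    [20, [0, 0, 0], [0, 0, 0]],
    [20, [0, 0, 0], [0, 0, 0]]
  ]
}}

```text
time_s: 32.97
ee_pos: [508.6, 100.6, 108.0]
ee_rot: [179.9, 0.0, 112.0]
force: [0.1, 1.0, -0.3]
gripper_width: 28.0
gripper_force: 30.0
```

```bash
python3 pr.py 6
```

```text
tcp press (-53.2, 39.8) [508.6 100.6 108. ] F -0.8 27.980781152885427
```

Request:
{"fn": "move_arm", "kwargs": {
  "motion": [
    [20, [-0.03, -0.01, -0.2], [0, 0, 0]],
    [20, [0, 0, 0], [0, 0, 0]],
    [20, [0.08, -0.2, 0], [0, 0, 0]],
    [20, [0.08, -0.2, 0], [0, 0, 0]],
    [20, [0.08, -0.2, 0], [0, 0, 0]],
    [20, [0.08, -0.2, 0], [0, 0, 0]],
    [20, [0, 0, 0], [0, 0, 0]],
    [42, [0, 0, 0], [0, 0, 0]],
    [42, [0, 0, 0], [0, 0, 0]],
    [42, [0, 0, 0], [0, 0, 0]]
  ]
}}

```text
time_s: 33.85
ee_pos: [514.9, 80.2, 101.8]
ee_rot: [180.0, -0.0, 112.0]
force: [0.2, -0.6, 0.2]
gripper_width: 41.6
gripper_force: 0.0
```

Request:
{"fn": "move_arm", "kwargs": {
  "motion": [
    [42, [0, 0, 0.8], [0, 0, 0]],
    [42, [0, 0, 0.3], [0, 0, 0]],
    [0, [-0.22, 0.54, 0], [0, 0, 0]],
    [0, [-0.22, 0.54, 0], [0, 0, 0]],
    [0, [-0.22, 0.54, 0], [0, 0, 0]],
    [0, [-0.22, 0.54, 0], [0, 0, 0]],
    [0, [0, 0, 0], [0, 0, 0]],
    [0, [0, 0, 0], [0, 0, 0]],
    [0, [0, 0, -0.8], [0, 0, 0]],
    [0, [0, 0, -0.4], [0, 0, 0]],
    [0, [0, 0, 0], [0, 0, 0]]
  ]
}}

```text
time_s: 34.77
ee_pos: [491.4, 134.0, 97.4]
ee_rot: [-179.8, -0.0, 112.0]
force: [-0.4, -0.4, 0.3]
gripper_width: 0.6
gripper_force: 0.0
```

```bash
python3 pr.py 7
```

```text
tcp press (-90.7, 36.3) [491.4 134.   97.4] F 0.2 0.5893218607347972
```

View pics/p7.png

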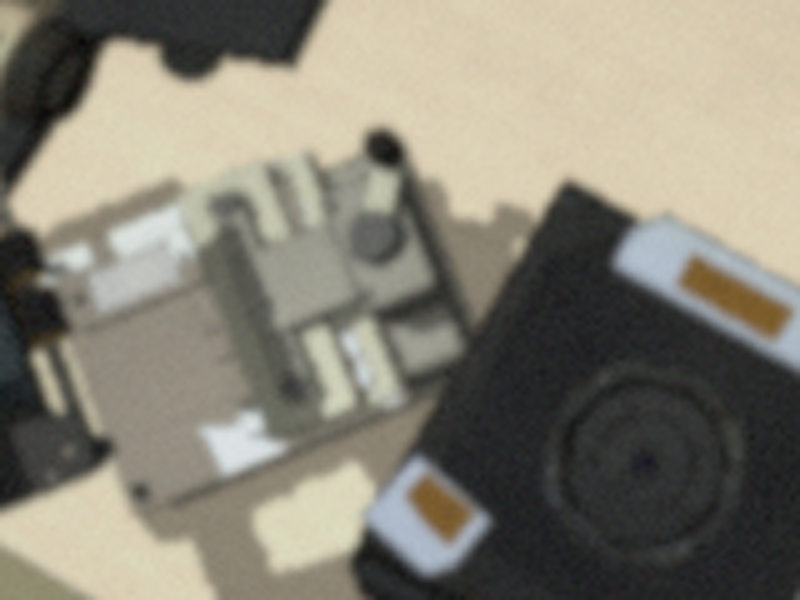

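Carrier 3 lies straight at the lane 3 mouth, at crop (135,280). Next I push it.

Request:
{"fn": "move_arm", "kwargs": {
  "motion": [
    [0, [0.2, -0.22, 0], [0, 0, 0]],
    [0, [0.105, -0.26, 0], [0, 0, 0]],
    [0, [0.105, -0.26, 0], [0, 0, 0]],
    [0, [0.105, -0.26, 0], [0, 0, 0]],
    [0, [0.105, -0.26, 0], [0, 0, 0]],
    [0, [0.105, -0.26, 0], [0, 0, 0]],
    [0, [0.105, -0.26, 0], [0, 0, 0]],
    [0, [0.105, -0.26, 0], [0, 0, 0]],
    [0, [0.05, -0.13, 0], [0, 0, 0]],
    [0, [0, 0, 0], [0, 0, 0]],
    [0, [0.022, -0.056, 0], [0, 0, 0]],
    [0, [0.022, -0.056, 0], [0, 0, 0]],
    [0, [0.022, -0.056, 0], [0, 0, 0]],
    [0, [0.022, -0.056, 0], [0, 0, 0]],
    [0, [0, 0, 0], [0, 0, 0]]
  ]
}}

```text
time_s: 36.07
ee_pos: [518.5, 77.2, 99.2]
ee_rot: [-180.0, -0.4, 111.9]
force: [-3.3, 10.0, 2.7]
gripper_width: 0.5
gripper_force: 5.3
```

```bash
python3 pr.py 8
```

```text
tcp press (-27.8, 40.2) [518.5  77.2  99.2] F -10.5 0.5016099524261837
```

Request:
{"fn": "move_arm", "kwargs": {
  "motion": [
    [0, [-0.44, 1, 0], [0, 0, 0]],
    [0, [0, 0, 1], [0, 0, 0]],
    [0, [0, 0, 1], [0, 0, 0]],
    [0, [0, 0, 1], [0, 0, 0]],
    [50, [0, 0, 1], [0, 0, 0]],
    [50, [0, 0, 1], [0, 0, 0]],
    [50, [0, 0, 1], [0, 0, -1]],
    [50, [0, 0, 1], [0, 0, -1]],
    [50, [0, 0, 0], [0, 0, -1]],
    [50, [0, 0, 0], [0, 0, -1]],
    [50, [0, 0, 0], [0, 0, -1]],
    [50, [0, 0, 0], [0, 0, -1]],
    [50, [0, 0, 0], [0, 0, -1]],
    [50, [0, 0, 0], [0, 0, -1]],
    [50, [0, 0, 0], [0, 0, -1]],
    [50, [0, 0, 0], [0, 0, -1]],
    [50, [0, 0, 0], [0, 0, -1]],
    [50, [0, 0, 0], [0, 0, -1]],
    [50, [0, 0, 0], [0, 0, -1]],
    [50, [0, 0, 0], [0, 0, -1]]
  ]
}}

```text
time_s: 37.78
ee_pos: [508.5, 99.2, 274.1]
ee_rot: [180.0, 0.0, 55.8]
force: [0.4, -0.5, 1.3]
gripper_width: 49.9
gripper_force: 0.0
```

Request:
{"fn": "move_arm", "kwargs": {
  "motion": [
    [50, [0.25, -0.75, 0], [0, 0, -1]],
    [50, [0.25, -0.75, 0], [0, 0, -1]],
    [50, [0.25, -0.75, 0], [0, 0, -1]],
    [50, [0.25, -0.75, 0], [0, 0, -1]],
    [50, [0.25, -0.75, 0], [0, 0, -1]],
    [50, [0.25, -0.75, 0], [0, 0, -1]],
    [50, [0.25, -0.75, 0], [0, 0, -1]],
    [50, [0.25, -0.75, 0], [0, 0, -1]],
    [50, [0, 0, 0], [0, 0, 0]]
  ]
}}

```text
time_s: 38.53
ee_pos: [559.4, -53.7, 273.8]
ee_rot: [179.9, 0.1, 23.7]
force: [-0.6, 0.4, 0.1]
gripper_width: 50.0
gripper_force: 0.0
```

```bash
python3 - <<'E'
from pr import *
s=state();print(s["ee_pos"],s["ee_rot"])
i=camera_info("wrist");f=grab_frame("wrist")
h=f[100:260,140:350];cv2.imwrite("pics/w9.png",cv2.resize(h,None,fx=3.75,fy=3.75,interpolation=cv2.INTER_CUBIC))
# expected tails when home
for y in(-39,0,39):
    for x in(-10,):
        w=(150.5+x)*X+(469.5+y)*Y;print(y,((proj(i,[*w,111],True)-[140,100])*3.75).round())
print("knob",((proj(i,[559,-50,217],True)-[140,100])*3.75).round())
E
```

```text
[559.42442811 -53.66949111 273.75228622] [1.79877996e+02 5.94560989e-02 2.37290536e+01]
-39 [291. 504.]
0 [283. 387.]
39 [277. 263.]
knob [653. 405.]
```

View pics/w9.png

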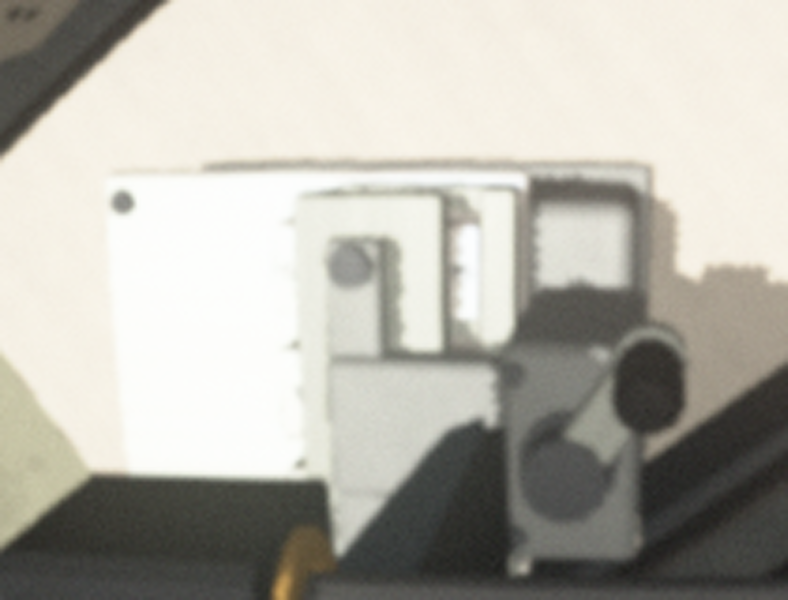

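The wrist view shows the knob at (650,385). No carrier sticks out of its lane, and a bright carrier front shows in the lane 3 gap at (468,280). Now I crank down.

Request:
{"fn": "move_arm", "kwargs": {
  "motion": [
    [50, [0, 0.16, -0.8], [0, 0, 0.08]],
    [50, [0, 0, -1], [0, 0, 0]],
    [50, [0, 0, -0.8], [0, 0, 0]],
    [50, [0, 0, -0.4], [0, 0, 0]],
    [50, [0, 0, -0.2], [0, 0, 0]],
    [20, [0, 0, 0], [0, 0, 0]],
    [8, [0, 0, 0], [0, 0, 0]],
    [8, [0, 0, 0], [0, 0, 0]],
    [8, [0, 0, 0], [0, 0, 0]],
    [8, [0, 0, 0], [0, 0, 0]],
    [8, [0, 0, 0], [0, 0, 0]],
    [8, [0, 0, 0], [0, 0, 0]],
    [8, [0, 0, 0], [0, 0, 0]]
  ],
  "grip_force": 15
}}

```text
time_s: 39.67
ee_pos: [559.7, -47.2, 195.1]
ee_rot: [179.9, -0.1, 24.3]
force: [1.9, -1.5, 4.2]
gripper_width: 14.9
gripper_force: 15.0
```

Request:
{"fn": "move_arm", "kwargs": {
  "motion": [
    [8, [-0.14, -0.43, 0], [0, 0, 0]],
    [8, [-0.26, -0.36, 0], [0, 0, 0]],
    [8, [-0.36, -0.26, 0], [0, 0, 0]],
    [8, [-0.43, -0.14, 0], [0, 0, 0]],
    [8, [-0.45, 0, 0], [0, 0, 0]],
    [8, [-0.43, 0.14, 0], [0, 0, 0]],
    [8, [-0.36, 0.26, 0], [0, 0, 0]],
    [8, [-0.26, 0.36, 0], [0, 0, 0]],
    [8, [-0.14, 0.43, 0], [0, 0, 0]],
    [8, [0, 0, 0], [0, 0, 0]],
    [8, [0, 0, 0], [0, 0, 0]]
  ],
  "grip_force": 20
}}

```text
time_s: 40.58
ee_pos: [488.0, -45.5, 195.0]
ee_rot: [-180.0, -0.1, 24.3]
force: [2.1, 2.1, 7.7]
gripper_width: 15.0
gripper_force: 20.0
```

Request:
{"fn": "move_arm", "kwargs": {
  "motion": [
    [8, [0, 0.45, 0], [0, 0, 0]],
    [8, [0.14, 0.43, 0], [0, 0, 0]],
    [8, [0.26, 0.36, 0], [0, 0, 0]],
    [8, [0.36, 0.26, 0], [0, 0, 0]],
    [8, [0.43, 0.14, 0], [0, 0, 0]],
    [8, [0.45, 0, 0], [0, 0, 0]],
    [8, [0, 0, 0], [0, 0, 0]],
    [8, [0, 0, 0], [0, 0, 0]]
  ]
}}

```text
time_s: 41.25
ee_pos: [529.1, -6.2, 194.9]
ee_rot: [179.9, 0.1, 24.3]
force: [0.7, -1.9, 9.8]
gripper_width: 15.1
gripper_force: 20.0
```

Request:
{"fn": "move_arm", "kwargs": {
  "motion": [
    [8, [0.43, -0.14, 0], [0, 0, 0]],
    [8, [0.36, -0.26, 0], [0, 0, 0]],
    [8, [0.26, -0.36, 0], [0, 0, 0]],
    [8, [0.14, -0.43, 0], [0, 0, 0]],
    [8, [0, -0.45, 0], [0, 0, 0]],
    [8, [-0.14, -0.43, 0], [0, 0, 0]],
    [8, [0, 0, 0], [0, 0, 0]],
    [8, [0, 0, 0], [0, 0, 0]]
  ]
}}

```text
time_s: 41.92
ee_pos: [555.8, -58.9, 195.1]
ee_rot: [179.8, -0.0, 24.3]
force: [3.7, -3.3, 6.5]
gripper_width: 15.1
gripper_force: 20.0
```

Request:
{"fn": "move_arm", "kwargs": {
  "motion": [
    [45, [0, 0, 0], [0, 0, 0]],
    [45, [0, 0, 0], [0, 0, 0]],
    [45, [0, 0, 0], [0, 0, 0]],
    [45, [0, 0, 0], [0, 0, 0]],
    [45, [0, 0, 0.8], [0, 0, 0]],
    [45, [0, 0, 1], [0, 0, 0]],
    [45, [0, 0, 1], [0, 0, 0]],
    [45, [0, 0, 1], [0, 0, 0]],
    [45, [0, -0.9, 0], [0, 0, 0]],
    [45, [0, -0.9, 0], [0, 0, 0]],
    [45, [0, -0.9, 0], [0, 0, 0]],
    [45, [0, -0.9, 0], [0, 0, 0]],
    [45, [0, -0.9, 0], [0, 0, 0]],
    [45, [0, -0.9, 0], [0, 0, 0]],
    [45, [0, -0.9, 0], [0, 0, 0]],
    [45, [0, -0.9, 0], [0, 0, 0]],
    [45, [0, -0.9, 0], [0, 0, 0]],
    [45, [0, -0.9, 0], [0, 0, 0]],
    [45, [0, 0, 0], [0, 0, 0]],
    [45, [0, 0, 0], [0, 0, 0]]
  ]
}}

```text
time_s: 43.58
ee_pos: [554.6, -282.7, 288.1]
ee_rot: [-179.9, 0.1, 24.2]
force: [0.3, 0.3, 0.2]
gripper_width: 44.9
gripper_force: 0.0
```

```bash
python3 pr.py 9
```

```text
tcp press (319.4, -61.2) [ 554.6 -282.7  288.1] F -0.2 44.93558920355378
```

View pics/p9.png

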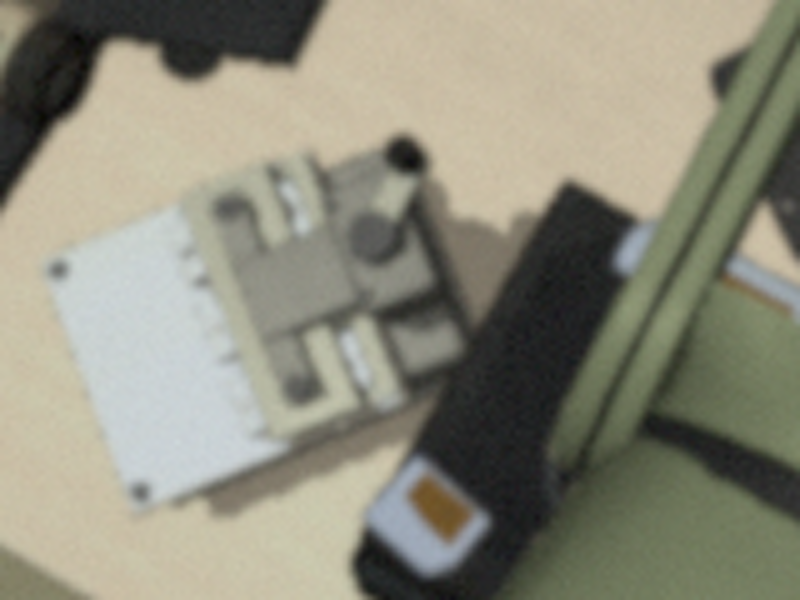

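All three tails stand evenly just in front of the foot. The carrier fronts show at the stop, and the knob is past its starting angle. I am handing in the job.

```bash
python3 -c "
from workcell import *
print(job_done())"
```

```text
the job is handed in; nothing more can be done
None
```

I handed the job in at about 44 s: all three carriers are pushed home in their own lanes, the foot is cranked down on them to about 8.7 rad, and the timer and beaker were not touched; no verdict came back.

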